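# Key out the inspection lamp and hold it level over the bench

## Task

Sign the bar-shaped inspection lamp out: on the keypad press the long bar key, then the small round key, then the big round key, each right down and one at a time, letting each spring back before the next, while the lamp is still in its charging dock. Then draw the lamp out of the dock, turn it level with the lens window facing straight down, and finish holding it still in the gripper like that, at least 20 cm above the bench. Leave the tape measure, the marker and the sanding block alone.

Things in the scene. Friction and masses are not known exactly. Their poses are not given: they have to be found in the camera images.
- lamp: bar lamp, 28 (x) x 24 (y) x 170 mm (z, its length), 0.11-0.23 kg, heavier in its black handle (lower 96 mm); the rest is a metal head with a white lens strip (16 x 60 mm) on its -x face. Origin: centre of the foot end; z along the bar to the head, x out of the back. In the dock it stands foot down, leaning 0.8 rad from vertical to the dock's front, lens face down and forward
- lamp_centre (a point): middle of the lamp bar, 85 mm from its foot end, axes as the lamp's. In the dock its two side faces (24 mm apart along y) are free to grip from above, 80 to 150 mm from the foot; 100 mm suits (15 mm past this point towards the head, so that the head stays clear of a gripper's body)
- lamp_foot (a point): centre of the lamp's foot end, the end that stands in the dock
- dock: charging dock, fixed: grey plate 115 x 84 x 9 mm with a black pocket leaning 0.8 rad from vertical towards the front (-x). Origin: centre of the plate's underside. Pocket 55 mm deep along the lamp, walls 5 mm, 2 mm play each side, 4 mm behind; a 20 mm wide tongue in front reaches 85 mm up under the lamp. Nothing locks the lamp: it slides out along its own length, clear of all after 85 mm
- dock_pocket (a point): the point on the pocket's floor where the middle of the lamp's foot stands, 27 mm above the bench
- keypad: the keypad, a fixed low grey box 84 x 172 x 26 mm (x, y, z) lying flat on the bench with a black face. Origin: centre of its underside. In a row along y stand three grey keys 52 mm apart: small round (+y), long bar (middle), big round (-y)
- key_small_top (a point): small round key, 18 mm across; this point: centre of its top, 38 mm above the bench when up. Pressed straight down
- key_bar_top (a point): long bar key, 46 mm (x) by 18 mm (y); this point: centre of its top, 38 mm above the bench when up. Pressed straight down
- key_big_top (a point): big round key, 32 mm across; this point: centre of its top, 38 mm above the bench when up. Pressed straight down
- key_small (a joint): travel of the small round key in m: 0 up, 0.006 fully down; springs back; begins to move at 1 N, about 5 N holds it fully down
- key_bar (a joint): travel of the long bar key in m: 0 up, 0.006 fully down; springs back; begins to move at 1 N, about 5 N holds it fully down
- key_big (a joint): travel of the big round key in m: 0 up, 0.006 fully down; springs back; begins to move at 1 N, about 5 N holds it fully down
- tape_measure_centre (a point): centre of a bystander to leave alone: pocket tape measure with a case standing on edge, 35 x 82 x 62 mm
- marker_black_centre (a point): centre of a bystander to leave alone: felt marker lying flat, 16 x 120 x 17 mm
- sanding_block_cork_centre (a point): centre of a bystander to leave alone: cork sanding block, 62 x 112 x 37 mm
Not all that is in view belongs to the job. What is shaped like the lamp but yellow is not meant. Leave any pink look-alike of the keypad alone.

How it is judged (in metres and radians):
On the way, in this order (a step that is already met when the one before it is completed fails the run):
1. the long bar key is pressed down, the other two are up, the lamp is still in its dock (value of joint key_bar above 0.004 m and value of joint each of key_small, key_big below 0.0015 m and distance between lamp_foot and dock_pocket below 0.015 m), for 0.05 s.
2. the small round key is pressed down, the other two are up, the lamp is still in its dock (value of joint key_small above 0.004 m and value of joint each of key_bar, key_big below 0.0015 m and distance between lamp_foot and dock_pocket below 0.015 m), for 0.05 s.
3. the big round key is pressed down, the other two are up, the lamp is still in its dock (value of joint key_big above 0.004 m and value of joint each of key_small, key_bar below 0.0015 m and distance between lamp_foot and dock_pocket below 0.015 m), for 0.05 s.
4. the keys are up and the lamp is drawn clear of its dock, in the gripper (value of joint each of key_small, key_bar, key_big below 0.0015 m and contact force between the fingers and lamp above 1 N and contact force between lamp and dock below 0.1 N and contact force between lamp and keypad below 0.1 N and distance between lamp_foot and dock_pocket above 0.075 m), for 0.1 s.
At the end, for the whole second after the job is handed in: the lamp is held by the gripper, touching neither dock nor keypad, its centre more than 0.20 m above the bench, level with the lens face down (the x axis of the lamp within 0.26 rad of straight up), at rest, its foot more than 0.1 m from the dock's pocket; all keys are up (under 1.5 mm) (value of joint each of key_small, key_bar, key_big below 0.0015 m and contact force between the fingers and lamp above 1 N and contact force between lamp and dock below 0.1 N and contact force between lamp and keypad below 0.1 N and angle between lamp_centre's own x axis and vertical below 0.26 rad and height (world z) of lamp_centre above 0.2 m and distance between lamp_foot and dock_pocket above 0.1 m and linear speed of lamp below 0.04 m/s and angular speed of lamp below 0.3 rad/s); the arm keeps its last pose, push and grip.
It fails at once if two keys are down at once (value of joint each of key_small, key_bar above 0.003 m or value of joint each of key_bar, key_big above 0.003 m or value of joint each of key_small, key_big above 0.003 m).
It fails at once if a bystander (tape measure, marker or sanding block) is moved by more than 2 cm (distance of any of tape_measure_centre, marker_black_centre, sanding_block_cork_centre from where it was at the start of the episode above 0.02 m).
It also fails if it takes over 61 s, if anything falls off the work surface, if the arm or the gripper's body presses on something with over 40 N, if the wrist force passes 120 N, or if a joint passes its speed limit or range.

## Robot

A 6-joint arm with a two-finger parallel gripper is mounted at the origin on a cart in front of the work surface, level with it; the furniture and walls round the work are solid. World frame = base frame: x ahead of the robot, y to its left, z up, the work surface at z = 0. Lengths are in mm, angles in rad, forces in N, time in s.
With the tool pointing down it reaches from about 275 to 1000 mm from the base axis. Payload 8.4 kg.
Tool frame: the origin (TCP) lies on the centre line of the jaws, within the pads' length; the fingertips stand r.tip_reach ahead of it and the grasp point (between the pads) lies 11 mm behind it (r.tip_reach is the distance from the TCP to the fingertips, in mm); z points along the fingers, y is the line along which they close (so a half turn about z gives the same grasp; the last joint's range is limited). The gripper opens to 85 mm and grips with 20 to 120 N. Pads are 22 mm wide; open, the fingers measure 114 mm over their backs; the gripper's body (76 mm by 85 mm) begins 54 mm behind the grasp point. The pads swing forward as they close: fully open they stand 13 mm farther back than shut.
Start: joints at [-0.002, 0.353, 1.633, -0, 1.155, -0.002], TCP at [625.002, -0, 239.281] pointing down, gripper open.
Joint ranges: [-2.63, 2.63], [-0.92, 2.1], [0.06, 2.66], [-1.3, 4.44], [0, 2.69], [-3.02, 3.02]. Speed limits (rad/s): [2.22, 2.22, 2.79, 3.14, 3.14, 3.14].

## Interface

Orientations are given as [roll, pitch, yaw] about the fixed x, y, z axes, in that order (R = Rz(yaw) Ry(pitch) Rx(roll)).
In Python, from rig import r gives the robot as it stands.
- The arm moves only by the tool carry_out, never from a script. Its argument "targets" is a list of rows, each an object with "dp": the shift along the tool's x, y, z in mm, a list of three; "yaw": the turn about the tool's z in degrees. A call has 1 to 12 rows; each row is the pose to reach, as a shift and turn from the pose commanded when the call began, along the tool's axes at that moment; what a row does not reach only later rows make up. A row lasts 1/8 s, in which the tool goes at most 62.5 mm and 10.7 degrees, less where a joint would pass 70% of its speed; a pose out of reach is approached as far as the arm can. A call with a gripper value outside its range is refused whole. "fingers" is the opening, from -1 (shut) to 1 (fully open), so that 0 is half open, set as the call begins (left out, the last holds). The fingers move at their own pace and stop on an object; "grip_force" is the grip in N (left out, the last holds). Time passes only in rows, so rows that repeat a pose let the fingers close. It gives the time, the measured TCP pose, the force, the opening and the grip force at its end, in the units of the state.
- r.sense(): the state, without advancing time (a new reading comes with each control period).
- r.grab_frame(name): name is "scene" or "side" or "wrist"; returns the picture (420x560x3 uint8, red, green, blue); there is no depth.
- r.get_calibration(name): a dict with "fx", "fy", "cx", "cy" (pixels), "dist_coeffs" ([k1, k2, p1, p2, k3] as OpenCV has them; the pictures are not rectified), "rvec" (rotation vector, rad) and "tvec" (3), from world to camera coordinates, as OpenCV has them. Camera axes: x right, y down, z forward; pixel columns grow to the right and rows downward; lengths in mm; the calibration is good to about 2 mm. A picture is of the moment at which its call begins: read the wrist's pose just before it. get_calibration takes no time and is no camera call; for the wrist camera it gives the pose at the moment of the call.
- r.sign_off(): hands the job in; it is judged then, once.
The state is a dict: "clock": time; "qpos": joint angles; "qvel": joint speeds; "joint_efforts": joint torques, N m; "eef_pos": TCP position; "tcp_rot": TCP orientation; "contact_force": force on the tool from outside, world axes, zero at the start; "wrist_torque": the same for the moment, N m; "opening": opening from 0.0 (shut) to 1.0 (fully open); "grasp_force": force on a finger pad.
Only numpy, scipy, OpenCV 4.12 (cv2) and the standard library are available. Lean on these libraries where they do the work, as an engineer would, in place of code of your own. Each camera call takes 0.05 s, during which the arm holds its last target. There are 200 camera calls.

## Working session

There is one attempt and no reset: what is moved stays moved. The work goes in short steps, Python scripts to look and compute and a tool call to move; the robot and the scene stay as the last step left them, time stands still between calls to the robot, and variables do not carry over. Pictures are saved under pics/ and viewed, at most 10 in all, crops included, and the job is handed in when it is done.

Besides the shell and the picture viewer there is one more tool, called after ">>>" as name(argument=value, ...) on one line, values as JSON. carry_out: Moves the arm, as the interface text tells. Its arguments: {"type":"object","properties":{"targets":{"type":"array","items":{"type":"object","properties":{"dp":{"type":"array","items":{"type":"number"}},"yaw":{"type":"number"}}}},"fingers":{"type":"number"},"grip_force":{"type":"number"}},"required":["targets"]}

```bash
ls; mkdir -p pics; python3 - <<'E'
from rig import r
import cv2,numpy as np
print(r.sense(), r.tip_reach)
a=r.grab_frame("scene");b=r.grab_frame("side");c=r.grab_frame("wrist")
for n,i in zip(("scene","side","wrist"),(a,b,c)):
    cv2.imwrite(f"pics/{n}0.png",i[...,::-1]); k=r.get_calibration(n); print(n,{x:np.round(v,3).tolist() for x,v in k.items()})
    R=cv2.Rodrigues(np.array(k['rvec'],float))[0]; print(-R.T@np.array(k['tvec']).ravel())
E
```

```text
pics
{'clock': 0.0, 'qpos': array([-2.39413535e-03,  3.53650847e-01,  1.63416785e+00, -3.62484460e-05,
        1.15520369e+00, -2.37858600e-03]), 'qvel': array([ 6.45020546e-04, -8.69110255e-05,  7.30043332e-04, -1.94993413e-03,
        4.52790661e-04, -3.80861842e-04]), 'joint_efforts': array([-2.03471049e-03, -6.05236173e+01, -3.42063046e+01, -2.62302356e-04,
        9.48130677e-03,  3.61521288e-06]), 'eef_pos': array([ 6.24513679e+02, -6.26847765e-03,  2.38545567e+02]), 'tcp_rot': array([-3.14016284e+00,  2.97410829e-05,  1.57079546e+00]), 'contact_force': array([ 0.35988787,  0.43167571, -0.70566996]), 'wrist_torque': array([0.0043689 , 0.00238455, 0.01062742]), 'grasp_force': 0.0, 'opening': 0.9991398328661709} 8.0
scene {'fx': 389.193, 'fy': 389.193, 'cx': 275.776, 'cy': 208.672, 'dist_coeffs': [-0.099, 0.0, 0.0, 0.0, 0.0], 'rvec': [2.078, -1.025, 0.494], 'tvec': [-370.493, 353.905, 579.751]}
[  45.99682333 -420.60724814  647.7641842 ]
side {'fx': 388.414, 'fy': 388.414, 'cx': 277.435, 'cy': 215.291, 'dist_coeffs': [-0.039, 0.0, 0.0, 0.0, 0.0], 'rvec': [1.934, -0.476, 0.28], 'tvec': [-519.829, 183.897, 871.221]}
[ 147.50106252 -887.01757164  504.48940852]
wrist {'fx': 306.255, 'fy': 306.255, 'cx': 282.26, 'cy': 209.805, 'dist_coeffs': [-0.036, 0.0, 0.0, 0.0, 0.0], 'rvec': [-2.834, -0.0, 0.002], 'tvec': [-624.791, -38.349, 380.433]}
[625.22346607  78.69181516 373.45230158]
```

View pics/scene0.png

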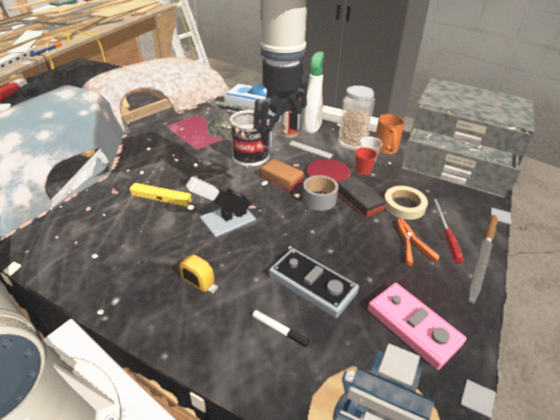

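View pics/side0.png

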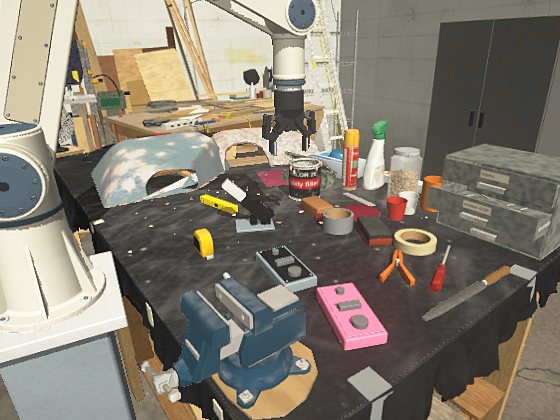

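View pics/wrist0.png

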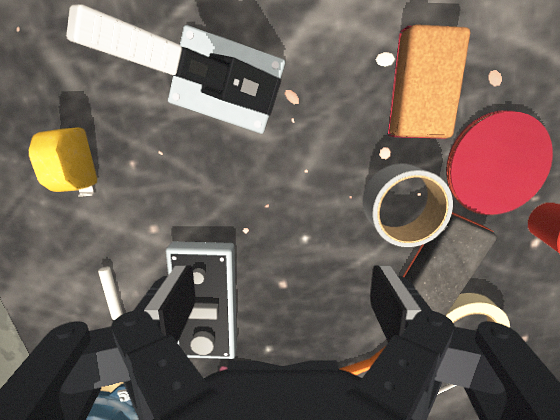

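The scene view shows the grey keypad at (313,280), with small key about (293,262), bar (313,273) and big (335,288). The pink look-alike is at (417,322). The dock is at (228,212) with the white-headed lamp pointing to (203,188), and the yellow look-alike is at (160,193). In the wrist view the dock is at (230,78) and the lamp head runs to (75,22). The grey keypad and the white-and-black lamp fit the description, so I'll confirm them in an enlarged crop and measure.

```bash
cat > h.py <<'E'
import cv2,numpy as np
def cam(k):
    R=cv2.Rodrigues(np.array(k['rvec'],float))[0];t=np.array(k['tvec'],float).ravel()
    K=np.array([[k['fx'],0,k['cx']],[0,k['fy'],k['cy']],[0,0,1]]);return R,t,K,np.array(k['dist_coeffs'],float)
def ray(k,p):
    R,t,K,d=cam(k);u=cv2.undistortPoints(np.array([[p]],float),K,d).ravel()
    v=R.T@np.array([u[0],u[1],1]);return -R.T@t,v/np.linalg.norm(v)
def onz(k,p,z):
    o,v=ray(k,p);return o+v*(z-o[2])/v[2]
def proj(k,P):
    R,t,K,d=cam(k);return cv2.projectPoints(np.array(P,float).reshape(-1,3),np.array(k['rvec'],float),t,K,d)[0].reshape(-1,2)
def tri(k1,p1,k2,p2):
    o1,v1=ray(k1,p1);o2,v2=ray(k2,p2)
    s=np.linalg.lstsq(np.c_[v1,-v2],o2-o1,rcond=None)[0];a=o1+s[0]*v1;b=o2+s[1]*v2;return (a+b)/2,np.linalg.norm(a-b)
E
python3 - <<'E'
from rig import r
from h import *
w=cv2.imread('pics/wrist0.png');s=cv2.imread('pics/scene0.png')
kw=r.get_calibration('wrist');ks=r.get_calibration('scene')
def blobs(im,x0,y0,x1,y1,lo,hi,amin,amax,k,z):
    g=cv2.cvtColor(im,cv2.COLOR_BGR2GRAY)[y0:y1,x0:x1]
    m=((g>lo)&(g<hi)).astype(np.uint8)
    n,l,st,c=cv2.connectedComponentsWithStats(m)
    for i in range(1,n):
        if amin<st[i,4]<amax: p=c[i]+[x0,y0]; print(np.round(p,1),st[i],onz(k,p,z).round(1))
print('scene keys');blobs(s,272,250,356,312,85,256,25,900,ks,38)
print('wrist keys');blobs(w,170,245,234,360,100,256,60,2500,kw,38)
A=cv2.resize(w[0:150,50:300],None,fx=3,fy=3,interpolation=cv2.INTER_CUBIC)[:, :]
B=cv2.resize(s[170:320,180:360],None,fx=4,fy=4,interpolation=cv2.INTER_CUBIC)
cv2.imwrite('pics/cA.png',A);cv2.imwrite('pics/cB.png',B)
E
```

```text
scene keys
[329.1 251.3] [53  0  9  4 29] [ 587.5 -163.9   38. ]
[293.3 262.3] [17  8  9 10 72] [ 513.8 -120.8   38. ]
[335.1 286.7] [ 55  29  17  17 208] [ 511.4 -224.3   38. ]
wrist keys
[207.6 294.5] [   0    0   64  114 1967] [ 530.3 -140.5   38. ]
[197.7 277.6] [ 23  27  11  12 115] [ 519.8 -116.3   38. ]
[203.4 313.1] [ 18  62  29  13 327] [ 522.6 -168.5   38. ]
```

View pics/cA.png

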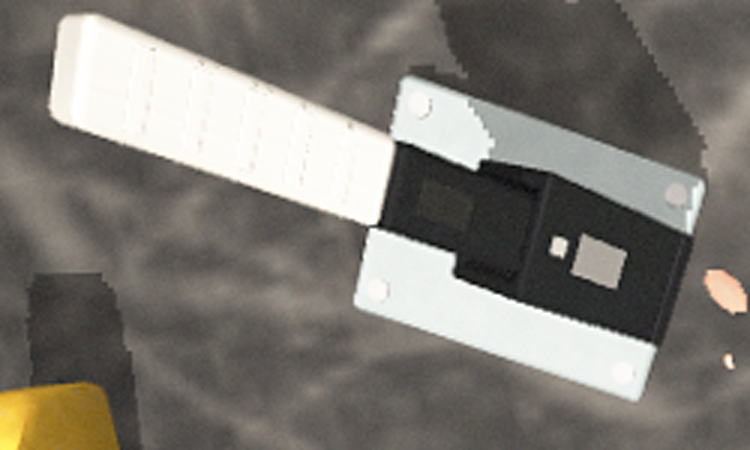

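View pics/cB.png

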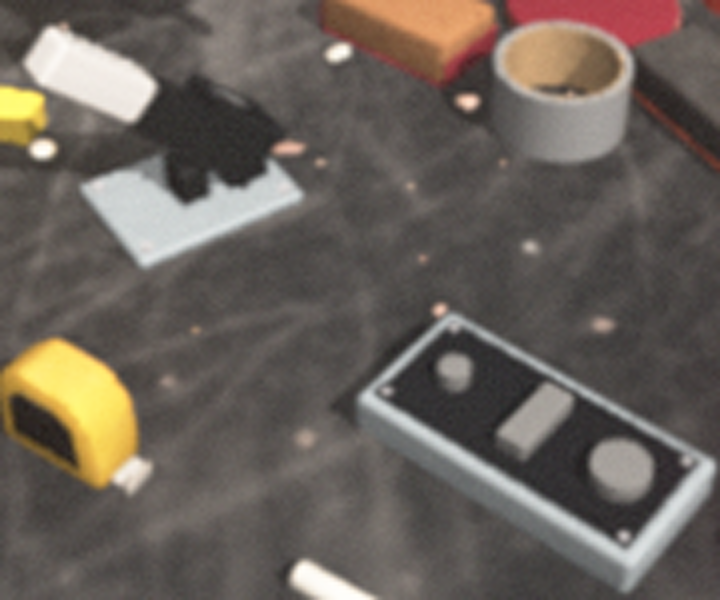

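The crops confirm the grey keypad with its three keys and the white-headed lamp standing in the grey-plated dock. In crop A the plate corners are at (402,76), (705,180), (640,400) and (357,305).

```bash
python3 - <<'E'
from rig import r
from h import *
kw=r.get_calibration('wrist');ks=r.get_calibration('scene')
for n,p in dict(small=(455,367),bar=(540,410),big=(621,464)).items(): print('scene',n,onz(ks,(180+p[0]/4,170+p[1]/4),38).round(1))
print('big w',onz(kw,(202,343),38).round(1))
C=np.array([onz(kw,(50+a/3-.33,b/3-.33),9) for a,b in ((402,76),(705,180),(640,400),(357,305))]);print(C.round(1))
print(np.linalg.norm(np.roll(C,-1,0)-C,axis=1).round(1)); c=C.mean(0);print(c.round(1))
u=(C[1]+C[2]-C[0]-C[3])[:2];th=np.arctan2(u[1],u[0]);print('dock x yaw',th)
# lamp geometry: pocket on plate unknown x offset; use lamp back face head corners & joint edges
e=np.array([np.cos(th),np.sin(th),0]);a=.8
d=-np.sin(a)*e+[0,0,np.cos(a)];nx=np.cos(a)*e+[0,0,np.sin(a)];ny=np.cross(d,nx)
print('axis',d.round(3),'back',nx.round(3),ny.round(3))
# lamp back: fit pocket position along e (lateral through plate centre) from head/handle edge mid & tip edge mid
for off in range(-10,51,10):
    P=np.array([c[0],c[1],0])+off*e+[0,0,27]
    pts=[P+d*96+nx*14+ny*12,P+d*96+nx*14-ny*12,P+d*170+nx*14+ny*12,P+d*170+nx*14-ny*12]
    q=proj(kw,pts); print(off,((q+.33-[50,0])*3).round(0).tolist())
E
```

```text
scene small [ 515.7 -120.7   38. ]
scene bar [ 518.1 -172.4   38. ]
scene big [ 513.  -223.7   38. ]
big w [ 516.6 -216.4   38. ]
[[519.9 169.1   9. ]
 [627.4 134.4   9. ]
 [602.5  56.3   9. ]
 [496.1  91.7   9. ]]
[112.9  82.  112.1  80.9]
[561.5 112.9   9. ]
dock x yaw -0.31693760012412336
axis [-0.682  0.224  0.697] back [ 0.662 -0.217  0.717] [0.312 0.95  0.   ]
-10 [[223.0, 78.0], [207.0, 172.0], [-138.0, -62.0], [-148.0, 58.0]]
0 [[259.0, 91.0], [243.0, 184.0], [-93.0, -48.0], [-104.0, 72.0]]
10 [[296.0, 103.0], [279.0, 196.0], [-47.0, -34.0], [-60.0, 86.0]]
20 [[333.0, 115.0], [314.0, 208.0], [-2.0, -20.0], [-15.0, 100.0]]
30 [[369.0, 127.0], [350.0, 220.0], [44.0, -5.0], [29.0, 114.0]]
40 [[406.0, 140.0], [386.0, 231.0], [90.0, 10.0], [74.0, 128.0]]
50 [[442.0, 152.0], [421.0, 243.0], [135.0, 25.0], [118.0, 143.0]]
```

Lamp model fits with the pocket 39 mm behind the plate centre. I'll check clearance to the vise, then move over the bar key with the fingers shut.

```bash
python3 - <<'E'
from rig import r
from h import *
ks=r.get_calibration('scene');kd=r.get_calibration('side')
for p,q in (((400,362),(280,298)),((419,355),(299,295)),((345,372),(215,290))): print([x if np.isscalar(x) else x.round(0) for x in tri(ks,p,kd,q)])
for p in ((370,350),(360,370),(420,352)): print(onz(ks,p,0).round(), onz(ks,p,130).round())
E
```

```text
[array([ 388., -400.,  116.]), np.float64(0.5550986944163177)]
[array([ 413., -419.,  124.]), np.float64(4.195700627803422)]
[array([ 302., -347.,  137.]), np.float64(21.55387886715916)]
[ 451. -340.   -0.] [ 370. -356.  130.]
[ 405. -344.    0.] [ 333. -360.  130.]
[ 503. -418.    0.] [ 411. -418.  130.]
```

>>> carry_out(targets=[{"dp": [-40, -25, 20]}, {"dp": [-90, -60, 40]}, {"dp": [-130, -85, 60]}, {"dp": [-170, -105, 80]}, {"dp": [-170, -105, 80]}, {"dp": [-170, -105, 80]}], fingers=-1)

```text
schema error: expected keys dp, yaw
```

>>> carry_out(targets=[{"dp": [-40, -25, 20], "yaw": 0}, {"dp": [-90, -60, 40], "yaw": 0}, {"dp": [-130, -85, 60], "yaw": 0}, {"dp": [-170, -105, 80], "yaw": 0}, {"dp": [-170, -105, 80], "yaw": 0}, {"dp": [-170, -105, 80], "yaw": 0}], fingers=-1)

```text
clock: 0.9
eef_pos: [520.4, -170.0, 159.4]
tcp_rot: [3.141, -0.0, 1.57]
contact_force: [0.2, 0.3, 0.6]
opening: -0.0
grasp_force: 0.0
```

```bash
python3 - <<'E'
from rig import r
from h import *
s=r.sense();k=r.get_calibration('wrist');w=r.grab_frame('wrist')[...,::-1];print(s['eef_pos'],s['opening'])
p=proj(k,[[519.8,-116.3,38],[522.6,-168.5,38],[524,-220,38]]);print(p.round(0))
w=np.ascontiguousarray(w);cv2.imwrite('pics/w1.png',w)
E
```

```text
[ 520.35595738 -169.96919686  159.43913429] -0.0003250917014052323
[[281. 145.]
 [284. 205.]
 [286. 259.]]
```

View pics/w1.png

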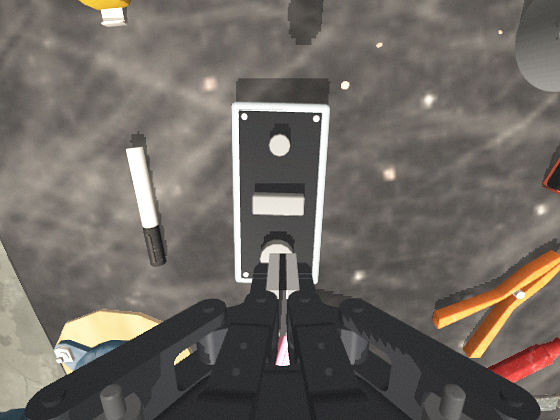

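Keys in this view are the small at (280,145), bar at (278,204) and big at about (276,250). That puts the bar at about (517,-168). I'll press it now.

>>> carry_out(targets=[{"dp": [2, -3, 50], "yaw": 0}, {"dp": [2, -3, 95], "yaw": 0}, {"dp": [2, -3, 110], "yaw": 0}, {"dp": [2, -3, 115], "yaw": 0}, {"dp": [2, -3, 118], "yaw": 0}, {"dp": [2, -3, 118], "yaw": 0}])

```text
clock: 1.7
eef_pos: [518.0, -168.0, 42.5]
tcp_rot: [3.14, 0.0, 1.571]
contact_force: [0.5, 2.9, 3.2]
opening: 0.003
grasp_force: 1.5
```

>>> carry_out(targets=[{"dp": [0, 0, 2], "yaw": 0}, {"dp": [0, 0, 3], "yaw": 0}, {"dp": [0, 0, 3], "yaw": 0}])

```text
clock: 2.08
eef_pos: [518.0, -168.2, 39.8]
tcp_rot: [3.139, 0.0, 1.571]
contact_force: [-2.8, 3.4, 15.4]
opening: 0.002
grasp_force: 7.9
```

The bar key is bottomed at 15 N. Next is the small key.

>>> carry_out(targets=[{"dp": [0, 0, -15], "yaw": 0}, {"dp": [0, 0, -30], "yaw": 0}, {"dp": [25, 0, -30], "yaw": 0}, {"dp": [51, 1, -30], "yaw": 0}, {"dp": [51, 1, -30], "yaw": 0}, {"dp": [51, 1, -15], "yaw": 0}, {"dp": [51, 1, -6], "yaw": 0}, {"dp": [51, 1, -2], "yaw": 0}, {"dp": [51, 1, 0], "yaw": 0}, {"dp": [51, 1, 0], "yaw": 0}])

```text
clock: 3.32
eef_pos: [517.8, -117.6, 39.5]
tcp_rot: [-3.141, 0.0, 1.57]
contact_force: [-7.7, 0.1, 25.7]
opening: -0.003
grasp_force: 12.5
```

Small key is bottomed. Next is the big key.

>>> carry_out(targets=[{"dp": [0, 0, -15], "yaw": 0}, {"dp": [0, 0, -35], "yaw": 0}, {"dp": [-50, -1, -35], "yaw": 0}, {"dp": [-103, -2, -35], "yaw": 0}, {"dp": [-103, -2, -35], "yaw": 0}, {"dp": [-103, -2, -15], "yaw": 0}, {"dp": [-103, -2, -6], "yaw": 0}, {"dp": [-103, -2, -2], "yaw": 0}, {"dp": [-103, -2, 0], "yaw": 0}, {"dp": [-103, -2, 0], "yaw": 0}])

```text
clock: 4.58
eef_pos: [515.3, -219.4, 39.7]
tcp_rot: [-3.14, -0.001, 1.571]
contact_force: [-7.8, 1.7, 19.9]
opening: 0.001
grasp_force: 9.8
```

All three keys are done. I'll rise, open partly, go above the lamp and turn the jaws across it.

>>> carry_out(targets=[{"dp": [0, 0, -40], "yaw": 0}, {"dp": [0, 0, -100], "yaw": 0}, {"dp": [20, 0, -160], "yaw": 10}, {"dp": [70, 5, -200], "yaw": 20}, {"dp": [130, 10, -220], "yaw": 30}, {"dp": [180, 15, -220], "yaw": 40}, {"dp": [230, 15, -220], "yaw": 50}, {"dp": [280, 15, -220], "yaw": 60}, {"dp": [320, 15, -220], "yaw": 70}, {"dp": [342, 15, -220], "yaw": 80}, {"dp": [342, 15, -220], "yaw": 90}, {"dp": [342, 15, -220], "yaw": 100}], fingers=0.2)

```text
clock: 6.08
eef_pos: [530.7, 123.0, 258.5]
tcp_rot: [-3.141, -0.0, -0.179]
contact_force: [0.5, -1.0, 0.2]
opening: 0.598
grasp_force: 0.0
```

>>> carry_out(targets=[{"dp": [0, 0, 0], "yaw": 8}, {"dp": [0, 0, 0], "yaw": 8}, {"dp": [0, 0, 0], "yaw": 8}])

```text
clock: 6.45
eef_pos: [530.9, 122.2, 258.4]
tcp_rot: [-3.141, -0.0, -0.311]
contact_force: [0.7, 0.2, -0.7]
opening: 0.601
grasp_force: 0.0
```

```bash
python3 - <<'E'
from rig import r
from h import *
s=r.sense();k=r.get_calibration('wrist');w=np.ascontiguousarray(r.grab_frame('wrist')[...,::-1]);print(s['eef_pos'],s['tcp_rot'],s['qpos'])
np.save('kw2.npy',k,allow_pickle=True)
c=np.array([561.5,112.9,0]);th=-.317;a=.8
e=np.array([np.cos(th),np.sin(th),0]);d=-np.sin(a)*e+[0,0,np.cos(a)];nx=np.cos(a)*e+[0,0,np.sin(a)];ny=np.cross(d,nx)
P=c+39*e+[0,0,27]
for L in(60,96,170):print(L,proj(k,[P+d*L+nx*14+ny*12,P+d*L+nx*14-ny*12]).round(0).tolist())
cv2.imwrite('pics/w2.png',w)
E
```

```text
[530.89767968 122.20744689 258.39746692] [-3.14148678e+00 -3.86286465e-05 -3.10812747e-01] [2.23451735e-01 2.09627946e-01 1.78490185e+00 7.83824092e-05
 1.14697570e+00 2.10502858e+00]
60 [[271.0, 154.0], [295.0, 154.0]]
96 [[271.0, 184.0], [295.0, 184.0]]
170 [[269.0, 258.0], [297.0, 258.0]]
```

View pics/w2.png

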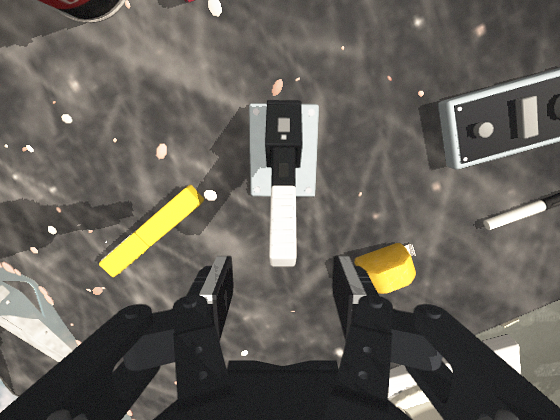

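The projected lamp model (joint at 271–295,184 and tip at 269–297,258) matches the picture. The tape measure at (385,270) is clear of the fingers. Descending to grip at 100 mm.

>>> carry_out(targets=[{"dp": [-1, -1, 40], "yaw": 0}, {"dp": [-1, -1, 90], "yaw": 0}, {"dp": [-1, -1, 130], "yaw": 0}, {"dp": [-1, -1, 155], "yaw": 0}, {"dp": [-1, -1, 172], "yaw": 0}, {"dp": [-1, -1, 172], "yaw": 0}, {"dp": [-1, -1, 172], "yaw": 0}])

```text
clock: 7.38
eef_pos: [531.1, 123.4, 87.2]
tcp_rot: [-3.141, -0.001, -0.314]
contact_force: [-0.7, -0.7, 0.4]
opening: 0.6
grasp_force: 0.0
```

>>> carry_out(targets=[{"dp": [0, 0, 0], "yaw": 0}, {"dp": [0, 0, 0], "yaw": 0}, {"dp": [0, 0, 0], "yaw": 0}, {"dp": [0, 0, 0], "yaw": 0}, {"dp": [0, 0, 0], "yaw": 0}, {"dp": [0, 0, 0], "yaw": 0}], fingers=-1, grip_force=80)

```text
clock: 8.12
eef_pos: [531.0, 123.4, 87.4]
tcp_rot: [-3.141, -0.001, -0.314]
contact_force: [-1.5, -0.6, 6.3]
opening: 0.269
grasp_force: 77.8
```

Gripped at 23 mm. Drawing it out along its length.

>>> carry_out(targets=[{"dp": [-7, 0, -7], "yaw": 0}, {"dp": [-18, 0, -17.5], "yaw": 0}, {"dp": [-29, 0, -28], "yaw": 0}, {"dp": [-43, 0, -42], "yaw": 0}, {"dp": [-57, 0, -55.5], "yaw": 0}, {"dp": [-72, 0, -70], "yaw": 0}, {"dp": [-79, 0, -77], "yaw": 0}, {"dp": [-79, 0, -87], "yaw": 0}, {"dp": [-79, 0, -97], "yaw": 0}, {"dp": [-79, 0, -107], "yaw": 0}, {"dp": [-79, 0, -107], "yaw": 0}])

```text
clock: 9.5
eef_pos: [455.9, 147.7, 194.1]
tcp_rot: [-3.141, -0.001, -0.314]
contact_force: [0.8, -0.1, -2.1]
opening: 0.272
grasp_force: 78.1
```

```bash
python3 - <<'E'
from rig import r
from h import *
s=r.sense();w=r.grab_frame('wrist')[...,::-1];d=r.grab_frame('side')[...,::-1]
print(s['eef_pos'],s['contact_force'],s['wrist_torque'],s['opening'])
d=cv2.resize(np.ascontiguousarray(d[60:270,100:380]),None,fx=1.6,fy=1.6)
w=cv2.resize(np.ascontiguousarray(w),None,fx=.6,fy=.6)
o=np.zeros((max(d.shape[0],w.shape[0]),d.shape[1]+w.shape[1],3),np.uint8);o[:d.shape[0],:d.shape[1]]=d;o[:w.shape[0],d.shape[1]:]=w
cv2.imwrite('pics/w3.png',o)
E
```

```text
[455.94854523 147.74608611 194.05079109] [ 0.75816118 -0.13903515 -2.09442711] [0.03894771 0.01450414 0.00130246] 0.2721937393669768
```

View pics/w3.png

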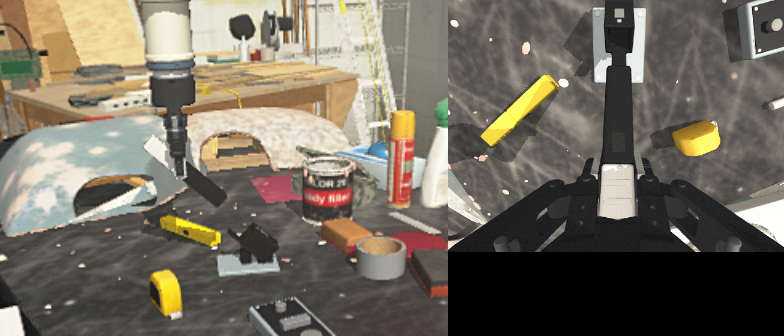

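The lamp is out and held, with only the hand touching it. I'll carry it to the free bench between dock and keypad to lay it flat there, lens down.

>>> carry_out(targets=[{"dp": [15, 11, 0], "yaw": 0}, {"dp": [45, 33, 0], "yaw": 0}, {"dp": [75, 55, 0], "yaw": 0}, {"dp": [105, 78, 0], "yaw": 0}, {"dp": [135, 100, 0], "yaw": 0}, {"dp": [158, 117, 0], "yaw": 0}, {"dp": [166, 123, 0], "yaw": 0}, {"dp": [166, 123, 30], "yaw": 0}, {"dp": [166, 123, 65], "yaw": 0}, {"dp": [166, 123, 95], "yaw": 0}, {"dp": [166, 123, 110], "yaw": 0}, {"dp": [166, 123, 110], "yaw": 0}])

```text
clock: 11.1
eef_pos: [574.4, -20.6, 82.5]
tcp_rot: [3.141, 0.002, -0.314]
contact_force: [0.3, 0.8, -2.6]
opening: 0.268
grasp_force: 78.3
```

>>> carry_out(targets=[{"dp": [0, 0, 5], "yaw": 0}, {"dp": [0, 0, 11], "yaw": 0}, {"dp": [0, 0, 17], "yaw": 0}, {"dp": [0, 0, 23], "yaw": 0}, {"dp": [0, 0, 29], "yaw": 0}, {"dp": [0, 0, 35], "yaw": 0}], grip_force=25)

```text
clock: 11.85
eef_pos: [574.6, -20.2, 49.6]
tcp_rot: [-3.141, 0.001, -0.314]
contact_force: [-7.9, 3.7, 15.0]
opening: 0.269
grasp_force: 79.3
```

>>> carry_out(targets=[{"dp": [0, 0, 0], "yaw": 0}, {"dp": [0, 0, 5], "yaw": 0}, {"dp": [0, 0, 10], "yaw": 0}, {"dp": [0, 0, 15], "yaw": 0}, {"dp": [0, 0, 20], "yaw": 0}, {"dp": [0, 0, 25], "yaw": 0}], fingers=-1, grip_force=25)

```text
clock: 12.6
eef_pos: [574.9, -20.3, 24.0]
tcp_rot: [-3.141, 0.0, -0.314]
contact_force: [-7.9, 3.3, 11.7]
opening: 0.274
grasp_force: 77.6
```

```bash
python3 - <<'E'
from rig import r
from h import *
s=r.sense();w=r.grab_frame('wrist')[...,::-1];d=r.grab_frame('side')[...,::-1]
print(s['eef_pos'],s['contact_force'],s['wrist_torque'],s['opening'])
d=cv2.resize(np.ascontiguousarray(d[100:310,150:430]),None,fx=1.6,fy=1.6)
w=cv2.resize(np.ascontiguousarray(w),None,fx=.6,fy=.6)
o=np.zeros((max(d.shape[0],w.shape[0]),d.shape[1]+w.shape[1],3),np.uint8);o[:d.shape[0],:d.shape[1]]=d;o[:w.shape[0],d.shape[1]:]=w
cv2.imwrite('pics/w4.png',o)
E
```

```text
[574.86076925 -20.34963449  24.0153581 ] [-7.89026024  3.27496877 11.72034193] [0.13963544 0.28432292 0.01457626] 0.2738240810573839
```

View pics/w4.png

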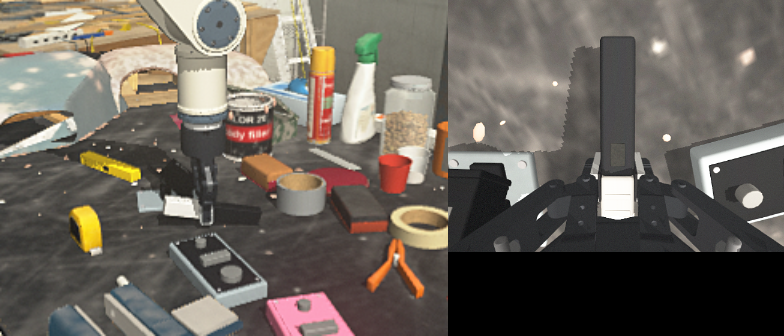

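The lamp has pivoted nearly flat, foot to the far right in the wrist view at (618,40). I'll lower the last 12 mm, open a little, then shift towards the foot and grip again.

>>> carry_out(targets=[{"dp": [0, 0, 5], "yaw": 0}, {"dp": [0, 0, 9], "yaw": 0}, {"dp": [0, 0, 12], "yaw": 0}, {"dp": [0, 0, 12], "yaw": 0}])

```text
clock: 13.2
eef_pos: [575.0, -20.4, 11.7]
tcp_rot: [-3.141, 0.0, -0.314]
contact_force: [-4.0, 2.1, 4.3]
opening: 0.27
grasp_force: 76.9
```

>>> carry_out(targets=[{"dp": [0, 0, -3], "yaw": 0}, {"dp": [0, 0, -3], "yaw": 0}, {"dp": [0, 0, -3], "yaw": 0}, {"dp": [0, 0, -3], "yaw": 0}, {"dp": [10, 0, -3], "yaw": 0}, {"dp": [20, 0, -3], "yaw": 0}, {"dp": [20, 0, -2], "yaw": 0}, {"dp": [20, 0, -2], "yaw": 0}], fingers=0)

```text
clock: 14.2
eef_pos: [593.8, -26.8, 13.0]
tcp_rot: [3.141, 0.001, -0.314]
contact_force: [0.1, -0.1, -0.5]
opening: 0.498
grasp_force: 0.0
```

>>> carry_out(targets=[{"dp": [0, 0, 0], "yaw": 0}, {"dp": [0, 0, 0], "yaw": 0}, {"dp": [0, 0, 0], "yaw": 0}, {"dp": [0, 0, 0], "yaw": 0}, {"dp": [0, 0, 0], "yaw": 0}, {"dp": [0, 0, -5], "yaw": 0}, {"dp": [0, 0, -20], "yaw": 0}, {"dp": [0, 0, -40], "yaw": 0}, {"dp": [0, 0, -65], "yaw": 0}, {"dp": [0, 0, -95], "yaw": 0}, {"dp": [0, 0, -125], "yaw": 0}, {"dp": [0, 0, -160], "yaw": 0}], fingers=-1, grip_force=110)

```text
clock: 15.7
eef_pos: [593.9, -26.8, 175.5]
tcp_rot: [-3.141, -0.001, -0.314]
contact_force: [0.2, -0.8, -1.7]
opening: 0.258
grasp_force: 107.9
```

>>> carry_out(targets=[{"dp": [0, 0, -35], "yaw": 0}, {"dp": [0, 0, -70], "yaw": 0}, {"dp": [0, 0, -100], "yaw": 0}, {"dp": [0, 0, -120], "yaw": 0}, {"dp": [0, 0, -130], "yaw": 0}, {"dp": [0, 0, -130], "yaw": 0}, {"dp": [0, 0, -130], "yaw": 0}, {"dp": [0, 0, -130], "yaw": 0}])

```text
clock: 16.7
eef_pos: [593.7, -26.8, 302.3]
tcp_rot: [3.141, 0.002, -0.314]
contact_force: [0.5, -0.3, -2.0]
opening: 0.254
grasp_force: 107.9
```

```bash
python3 - <<'E'
from rig import r
from h import *
s=r.sense();d=r.grab_frame('side')[...,::-1];c=r.grab_frame('scene')[...,::-1]
print(s['eef_pos'],s['contact_force'],s['wrist_torque'],s['opening'],s['grasp_force'])
d=cv2.resize(np.ascontiguousarray(d[60:260,200:400]),None,fx=2,fy=2)
c=cv2.resize(np.ascontiguousarray(c[60:310,150:400]),None,fx=1.6,fy=1.6)
cv2.imwrite('pics/w5.png',np.hstack([d,c]))
E
```

```text
[593.65020612 -26.76079386 302.28928941] [ 0.51671429 -0.28481848 -2.04824958] [0.04399316 0.06315295 0.02264075] 0.25443115265404787 107.89802670478821
```

View pics/w5.png

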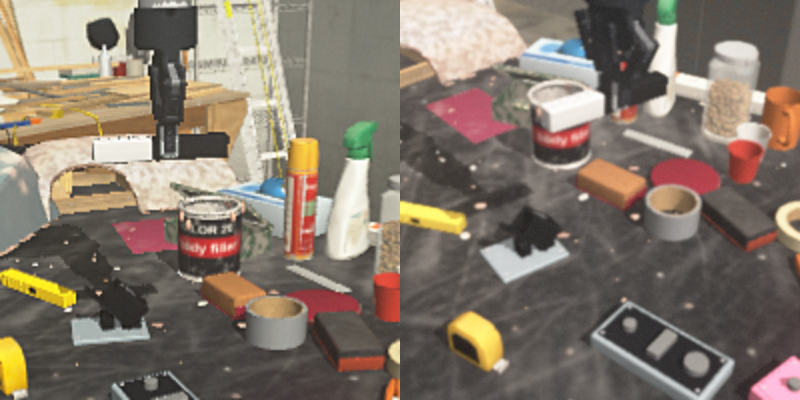

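The lamp is held level about 31 cm up, its white head at (122,148) and handle at (205,145). The lens is underneath, since the bar only pivoted from its face-down lean. Keys are up and the bystanders haven't moved.

```bash
python3 -c "
from rig import r
print(r.sign_off())"
```

```text
the job is handed in; nothing more can be done
None
```

The job is handed in, but `r.sign_off()` returned no verdict: I pressed bar, small and big in that order, drew the lamp out of its dock, and it is now held level about 31 cm up; the lens was not seen directly but should face down, going by how the lamp pivoted.

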